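# Clear and latch the gauging station's sliding guard

### The arm

A 6-joint arm with a two-finger parallel gripper is mounted at the origin on the work surface. World frame = base frame: x ahead of the robot, y to its left, z up, the work surface at z = 0. Lengths are in m, angles in rad, forces in N, time in s.
With the tool pointing down it reaches from about 0.375 to 0.9 m from the base axis. Payload 3.1 kg.
Tool frame: the origin (TCP) lies on the front face of the gripper's body, between the roots of the fingers; the fingertips stand 73 mm ahead of it and the grasp point (between the pads) lies 54 mm ahead of it (manip.finger_overhang is the distance from the TCP to the fingertips, in m); z points along the fingers, y is the direction in which the jaws open and shut (so a half turn about z gives the same grasp; the last joint's range is limited). The gripper opens to 85 mm and grips with 20 to 120 N. Pads are 22 mm wide; open, the fingers measure 114 mm over their backs; the gripper's body (76 mm by 85 mm) begins 54 mm behind the grasp point. The pads swing forward as they close: fully open they stand 13 mm farther back than shut.
Start: joints at [0.994, 0.527, 1.433, -0, 1.181, -0.178], TCP at [0.243, 0.576, 0.304] pointing down, gripper open.
Joint ranges: [-3.08, 3.08], [-0.75, 2.2], [0.22, 2.44], [-1.43, 4.57], [0, 2.65], [-2.85, 2.85]. Speed limits (rad/s): [2.79, 2.79, 3.14, 3.14, 3.14, 3.14].

### API

Orientations are given as a unit quaternion [x, y, z, w].
In Python, from station import manip gives the robot as it stands.
- The arm moves only by the tool apply_moves, never from a script. Its argument "increments" is a list that holds one entry, the list of rows, each a list of 4 numbers: the shift along the tool's x, y, z in m, then the turn about the tool's z in degrees. In form: [[[dx, dy, dz, spin], ...]]. A call has 1 to 5 rows; each row shifts and turns the pose as measured when the row begins, along the tool's axes as they then stand; what a row does not reach is not made up. A row lasts 1/10 s, in which the tool goes at most 50 mm and 8.59 degrees, less where a joint would pass 70% of its speed; a pose out of reach is approached as far as the arm can. A call with a gripper value outside its range is refused whole. "fingers" is the opening, from 0 (shut) to 1 (fully open), set as the call begins (left out, the last holds). The fingers move at their own pace and stop on an object; "newtons" is the grip in N (left out, the last holds). Time passes only in rows, so rows that do not move let the fingers close. It gives the time, the measured TCP pose, the force and the opening at its end, in the units of the state.
- manip.sense(): the state, without advancing time (a new reading comes with each control period).
- manip.snapshot(name): name is "side" or "top"; returns (picture, depth): 400x640x3 uint8, red, green, blue; 400x640 float32, m along the optical axis (not along the pixel's ray), 0 where there is no reading.
- manip.camera_model(name): a dict with "mtx" (3x3 intrinsics, pixels), "R" (3x3) and "t" (3): a world point X has camera coordinates R X + t. Camera axes: x right, y down, z forward; pixel columns grow to the right and rows downward; lengths in m; the calibration is good to about 2 mm. A picture is of the moment at which its call begins. camera_model takes no time and is no camera call.
- manip.sign_off(): hands the job in, once; it reports no verdict.
The state is a dict: "t": time; "q": joint angles; "qd": joint speeds; "tau": joint torques, N m; "tcp_pos": TCP position; "tool_rot": TCP orientation; "force": force on the tool from outside, world axes, zero at the start; "ft_torque": the same for the moment, N m; "finger_gap": opening from 0.0 (shut) to 1.0 (fully open).
Only numpy, scipy, OpenCV 4.12 (cv2) and the standard library are available. Lean on these libraries where they do the work, as an engineer would, in place of code of your own. Each camera call takes 0.05 s, during which the arm holds its last target.

### The job

The machined block sticks out through the open front of the gauging station: push it back until it sits flat against the fence behind it. Then push the clear sliding guard across the opening until its latch clicks and holds it shut, firmly enough to feel the click but without ramming it into its end stop, and take the gripper away. Leave everything else on the bench where it is.

Things in the scene. Friction and masses are not known exactly. Their poses are not given: they have to be found in the camera images.
- station: Low gauging station fixed on the table. Origin on the table under the middle of the guarded opening; x from the opening back to the fence, y along the guard's slide, z up. Dark base plate x -115 to +110, y -135 to +275 mm, flat top at z = 20 (glass insert and guide groove flush). The guard runs on the line x = -60. Two rails, top z = 29, flank the groove from y = +95 to +270.
- fence (a point): Middle of the fence's front face, at station x = +40 mm, y = 0, 38 mm above the table. The fence is an aluminium bar 150 mm long in y, top 56 mm above the table; a grey sensor block 58 mm high stands behind it.
- latch_nominal (a point): Point on the guard line (station x = -60, y = -73 mm, 91 mm up) where the latch nominally catches; the real latch stands up to 10 mm off along y. Latch: grey end-stop block (x -73 to -47, y -119 to -69, top z = 54) with a black sprung buffer sticking out 32 mm to +y at z = 37, and a bolt post (x -34 to +4, y -83 to -57, top z = 104) whose sprung bevelled bolt crosses the line at z 84 to 98.
- guard (a joint): Opening of the guard along station +y, in m: 0.15 to 0.165 at the start, 0.168 fully open. About 1 to 2 N of friction; stays where left until it meets the buffer. The latch's exact place is not measured: latched and at rest it reads -0.011 to 0.011, unlatched it springs back to 0.017 or more (28 mm short of the catch). See striker for what the push feels like.
- striker (a point): Steel striker pin, 6 mm diameter, up to 100 mm above the table, on a tongue at the guard's leading (-y) end. Felt when shutting: from 28 mm before the catch a buffer pushes back (4, rising to 8 N with friction); from 16 to 6 mm the pin also wedges the bolt aside (11 to 14 N in all), then 8 N; at the catch the bolt clicks in behind the pin; 4 mm on is a hard stop, not to be loaded over 25 N.
- guard_frame: The guard: upright clear pane in an aluminium frame, 150 mm long in y, 12 mm thick, 24 to 80 mm above the table. Its +y end is the push stile, 26 mm thick. Origin: middle of the stile's outer end face (looks to station +y, 26 mm wide, 24 to 84 mm above the table, origin at 50); axes as the station's. Nothing but the two low rails stands within 60 mm beyond that face.
- block: Workpiece: bright steel bearing block, 70 (x) x 50 (y) x 26 mm high with a boss to 42 mm in its rear half, 0.3 to 0.6 kg, loose on the base plate (underside z = 20). Origin: centre of its underside; x points to the fence, turned up to 0.2 rad at the start. Its front end starts 10 to 25 mm outside the guard, its middle at station y +8 to +25. Home: rear face on the fence, origin at station x = +5.
- ring_gauge: Bystander: steel ring, 48 mm outside, 24 mm bore, 16 mm high, lying on the station's base beside the opening; origin centre of underside
- plug_gauge: Bystander: steel plug gauge standing on the station's base, 26 mm diameter, 60 mm high; origin centre of underside
- caliper: Bystander: calliper lying on the table, about 190 x 75 mm, 17 mm high; origin under the middle of its beam
- v_block: Bystander: dark steel V-block, 60 x 50 mm, 40 mm high; origin centre of underside
- hex_driver: Bystander: driver with black handle lying on the table, 170 mm long along its own x; origin near its middle
- pin_cup: Bystander: grey plastic cup, 70 mm across, 75 mm high; origin centre of underside
- mouse: Bystander: computer mouse, 100 x 58 mm, 30 mm high, on a rubber mat; origin centre of underside
Not all that is in view belongs to the job. Leave any turquoise or yellow look-alike of the block alone.

How it is judged:
By the outcome, as a careful person would: the job done as asked, in the order asked, and still so for the second after the job is handed in, with the robot touching nothing.
It also fails if it takes over 58 s, if anything falls off the work surface, if the arm or the gripper's body presses on something with over 40 N, if the wrist force passes 120 N, or if a joint passes its speed limit or range.

## Working session

There is one attempt and no reset: what is moved stays moved. The work goes in short steps, Python scripts to look and compute and a tool call to move; the robot and the scene stay as the last step left them, time stands still between calls to the robot, and variables do not carry over. Pictures are saved under pics/ and viewed, and the job is handed in when it is done.

Besides the shell and the picture viewer there is one more tool, called after "Request:" in YAML: its name, and indented under it one key for each argument. apply_moves: Moves the arm, as the interface text tells. Its arguments: {"type":"object","properties":{"increments":{"type":"array","items":{"type":"array","items":{"type":"array","items":{"type":"number"}}}},"fingers":{"type":"number"},"newtons":{"type":"number"}},"required":["increments"]}

```bash
ls; mkdir -p pics; python3 - <<'E'
from station import manip
import cv2,numpy as np
s=manip.sense();print({k:np.round(v,3) for k,v in s.items()})
for n in("side","top"):
    p,d=manip.snapshot(n);cv2.imwrite(f"pics/{n}0.png",p[:,:,::-1]);np.save(f"pics/{n}0.npy",d)
    c=manip.camera_model(n);print(n,c)
print(manip.finger_overhang)
E
```

```text
pics
{'t': np.float64(0.0), 'q': array([ 0.994,  0.528,  1.434, -0.   ,  1.181, -0.178]), 'qd': array([-0.   ,  0.002,  0.001,  0.002,  0.   ,  0.002]), 'tau': array([-1.0000e-03, -4.4235e+01, -1.7803e+01, -0.0000e+00,  8.0000e-03,
        0.0000e+00]), 'tcp_pos': array([0.242, 0.575, 0.303]), 'tool_rot': array([ 0.198,  0.98 , -0.001, -0.   ]), 'force': array([ 1.136, -0.036, -0.215]), 'ft_torque': array([-0.008,  0.037, -0.015]), 'finger_gap': np.float64(1.0)}
side {'mtx': array([[415.7410713 ,   0.        , 318.60459373],
       [  0.        , 415.7410713 , 203.7542421 ],
       [  0.        ,   0.        ,   1.        ]]), 'R': array([[-0.9853449 , -0.16943138, -0.01970866],
       [-0.10537328,  0.69548719, -0.71077004],
       [ 0.13413387, -0.69827686, -0.70314829]]), 't': array([0.46121815, 0.07243278, 1.1810079 ])}
top {'mtx': array([[467.04433758,   0.        , 317.70265141],
       [  0.        , 467.04433758, 197.68043779],
       [  0.        ,   0.        ,   1.        ]]), 'R': array([[-0.04029264, -0.99918303, -0.00312779],
       [-0.97389243,  0.0399723 , -0.22346309],
       [ 0.22340555, -0.00595779, -0.97470737]]), 't': array([0.04236555, 0.49099929, 1.3960561 ])}
0.0726
```

View pics/side0.png

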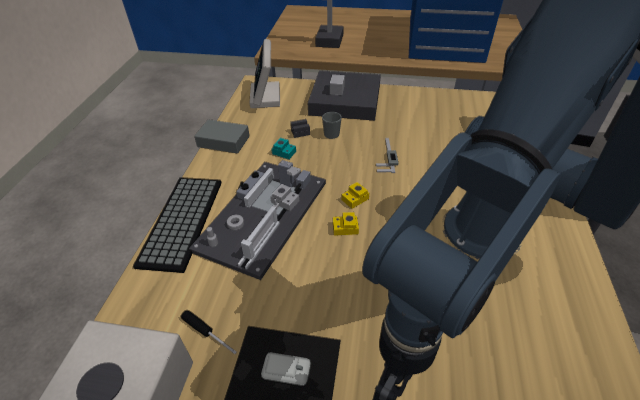

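View pics/top0.png

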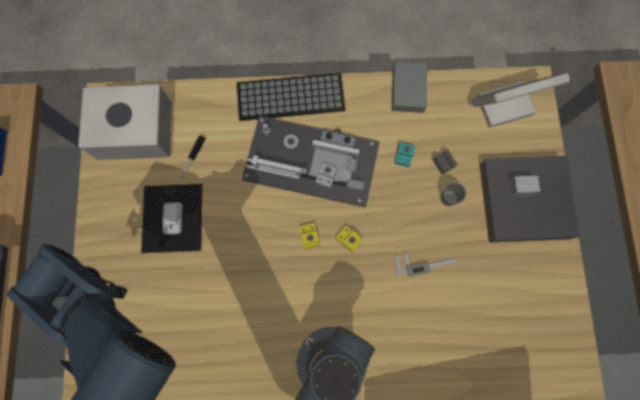

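The side view shows the dark station plate at about (262,215), with the steel block around (285,197) and the guard around (262,235). In the top view the plate spans (243–379, 118–206). There are three look-alikes, one turquoise at (404,153) and two yellow at (310,236) and (349,238). The bright steel block in the station at top (326,174) is the one meant. I'll enlarge both views to confirm.

```bash
python3 - <<'E'
import cv2,numpy as np
a=cv2.imread("pics/side0.png")[150:280,185:335];b=cv2.imread("pics/top0.png")[110:215,235:390]
cv2.imwrite("pics/side0c.png",cv2.resize(a,None,fx=4.5,fy=4.5,interpolation=cv2.INTER_CUBIC))
cv2.imwrite("pics/top0c.png",cv2.resize(b,None,fx=5,fy=5,interpolation=cv2.INTER_CUBIC))
E
```

```text
(no output)
```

View pics/side0c.png

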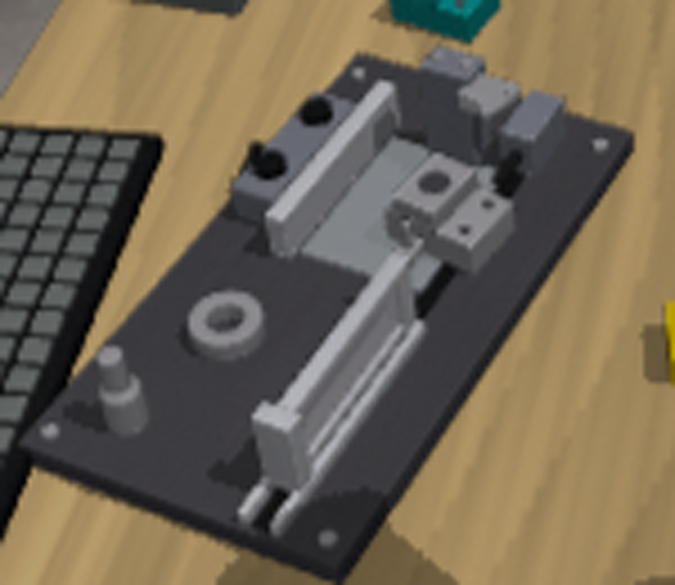

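View pics/top0c.png

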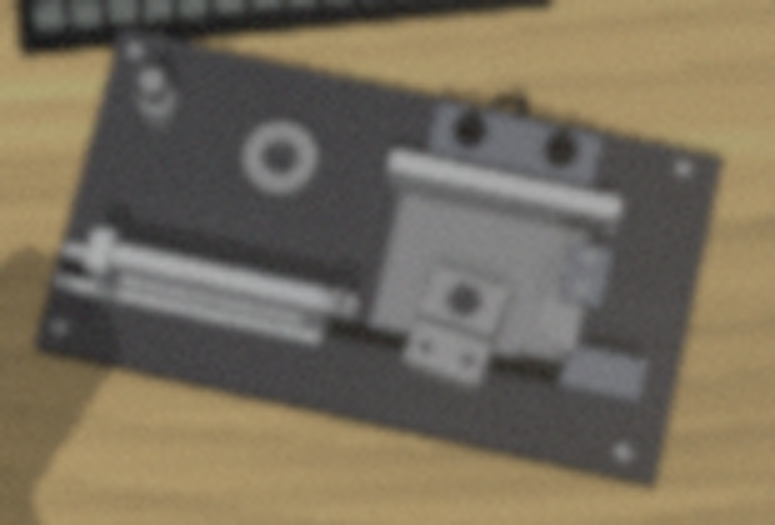

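The crops confirm it. The steel bearing block sits across the guard line at top crop (455,325). The stile is at (103,250), the fence at (505,185), the end-stop at (605,372), the bolt post at (590,280), and the ring and plug are off to the rear left. Next I measure the plate, block and stile.

```bash
cat > h.py <<'E'
from station import manip
import cv2,numpy as np
def ray(n,uv,z):
    c=manip.camera_model(n);R,t,K=c["R"],c["t"],c["mtx"]
    d=R.T@np.linalg.solve(K,np.array([uv[0],uv[1],1.]));o=-R.T@t
    return o+d*(z-o[2])/d[2]
def proj(n,X):
    c=manip.camera_model(n);p=c["mtx"]@(c["R"]@np.array(X)+c["t"]);return p[:2]/p[2]
E
python3 - <<'E'
from h import *
ref=np.array([[110,275],[110,-135],[-115,-135],[-115,275]])
# rough corners: order far-left(+x,+y), far-right(+x,-y), near-right(-x,-y), near-left(-x,+y)
top=np.array([[122,35],[722,158],[655,485],[38,348]])/5+[235,110]
side=np.array([[22,445],[358,55],[635,135],[340,575]])/4.5+[185,150]
for n,c,z in(("top",top,.02),("side",side,.02)):
    img=cv2.imread(f"pics/{n}0.png").astype(int)
    d=np.load(f"pics/{n}0.npy")
    W=np.array([ray(n,p,z) for p in c])[:,:2]
    print(n,np.round(W,4),"lens",[round(float(np.linalg.norm(W[i]-W[(i+1)%4])),4) for i in range(4)])
    # similarity fit
    P=ref/1000.;pm=P.mean(0);wm=W.mean(0);A=(W-wm);B=(P-pm)
    th=np.arctan2((B[:,0]*A[:,1]-B[:,1]*A[:,0]).sum(),(A*B).sum())
    R=np.array([[np.cos(th),-np.sin(th)],[np.sin(th),np.cos(th)]])
    o=wm-R@pm;print("th",th,"o",o,"res",np.round((W-(P@R.T+o))*1000,1))
    print(np.unique(d[150:200:7,250:320:9].round(2))[:8])
E
```

```text
top [[ 0.7829  0.2044]
 [ 0.6805 -0.1873]
 [ 0.4639 -0.1296]
 [ 0.57    0.2611]] lens [0.405, 0.2241, 0.4049, 0.2204]
th -0.2604130879269163 o [ 0.60872931 -0.03113567] res [[-2.9 -1.8]
 [ 0.2  2.6]
 [ 1.1  2.3]
 [ 1.6 -3.1]]
[1.45 1.46 1.49 1.5  1.51 1.52 1.53]
side [[ 0.7849  0.2108]
 [ 0.681  -0.1792]
 [ 0.4645 -0.1213]
 [ 0.5701  0.2723]] lens [0.4037, 0.2242, 0.4075, 0.2234]
th -0.2633232698607234 o [ 0.60932064 -0.02258299] res [[-2.2 -3.5]
 [ 0.6  2.3]
 [ 1.3  1.7]
 [ 0.2 -0.6]]
[1.22 1.23 1.24 1.25 1.26 1.27 1.28 1.29]
```

The two views disagree by about 8 mm in y, so I'll fit the plate edges properly from the masks.

```bash
cat >> h.py <<'E'
def platefit(n,img,ref0,z=.02,bottom=()):
    # sub-pixel edges: sample gradient of (R-B) saturation across each predicted edge
    f=cv2.GaussianBlur((img[:,:,0].astype(np.float32)-img[:,:,2].astype(np.float32)),(0,0),.8)  # wood is warm, plate neutral
    out=[]
    for i in range(4):
        a,b=ref0[i],ref0[(i+1)%4];t=(b-a)/np.linalg.norm(b-a);nn=np.array([t[1],-t[0]])
        if np.dot(nn,(a+b)/2-ref0.mean(0))<0: nn=-nn
        pts=[]
        for s in np.linspace(.08,.92,60):
            q=a+(b-a)*s;k=np.arange(-5,5.01,.1)
            l=q+k[:,None]*nn
            v=cv2.remap(f,l[:,0].astype(np.float32)[None],l[:,1].astype(np.float32)[None],cv2.INTER_LINEAR)[0]
            g=np.gradient(v);j=g.argmax()
            if g[j]>.3: pts.append(l[j])
        vx=cv2.fitLine(np.array(pts,np.float32),cv2.DIST_HUBER,0,.01,.01).ravel();out.append((vx,len(pts)))
    C=[]
    for i in range(4):
        p,q=out[i-1][0],out[i][0]
        x=np.linalg.solve(np.array([[p[0],-q[0]],[p[1],-q[1]]]),q[2:]-p[2:]);C.append(p[2:]+x[0]*p[:2])
    return np.array(C),[o[1] for o in out]
E
python3 - <<'E'
from h import *
ref=np.array([[110,275],[110,-135],[-115,-135],[-115,275]])/1000
top=np.array([[122,35],[722,158],[655,485],[38,348]])/5+[235,110]
side=np.array([[22,445],[358,55],[635,135],[340,575]])/4.5+[185,150]
for n,c in(("top",top),("side",side)):
    img=cv2.imread(f"pics/{n}0.png")[:,:,::-1]
    C,k=platefit(n,img,c);print(n,k,C.round(2).tolist())
    for z in(.0,.02):
        W=np.array([ray(n,p,z) for p in C])[:,:2];print(z,W.round(4).tolist(),"lens",[round(float(np.linalg.norm(W[i]-W[(i+1)%4])),4) for i in range(4)])
    v=cv2.resize(img[:,:,::-1],None,fx=1,fy=1)
    x0,y0=C.min(0).astype(int)-8;x1,y1=C.max(0).astype(int)+8
    v=cv2.resize(v[y0:y1,x0:x1],None,fx=4,fy=4,interpolation=cv2.INTER_CUBIC)
    cv2.polylines(v,[(((C-[x0,y0]+.5)*4)*16).astype(np.int32)],True,(0,0,255),1,cv2.LINE_AA,4)
    cv2.imwrite(f"pics/{n}0e.png",v)
E
```

```text
top [58, 60, 60, 60] [[258.8699951171875, 115.51000213623047], [379.25, 140.60000610351562], [365.2799987792969, 206.97999572753906], [240.99000549316406, 179.42999267578125]]
0.0 [[0.7969, 0.2085], [0.6911, -0.1901], [0.4681, -0.1295], [0.5764, 0.2696]] lens [0.4125, 0.231, 0.4135, 0.2288]
0.02 [[0.7883, 0.2061], [0.6839, -0.1871], [0.4641, -0.1274], [0.5708, 0.2663]] lens [0.4068, 0.2279, 0.4079, 0.2257]
side [55, 55, 60, 60] [[186.8300018310547, 251.47000122070312], [265.6499938964844, 156.1300048828125], [327.510009765625, 179.47000122070312], [260.44000244140625, 279.8599853515625]]
0.0 [[0.8008, 0.2061], [0.6947, -0.2359], [0.4641, -0.1468], [0.5748, 0.2653]] lens [0.4545, 0.2472, 0.4268, 0.2337]
0.02 [[0.7896, 0.2206], [0.6859, -0.2115], [0.4605, -0.1244], [0.5687, 0.2785]] lens [0.4443, 0.2416, 0.4172, 0.2284]
```

View pics/top0e.png

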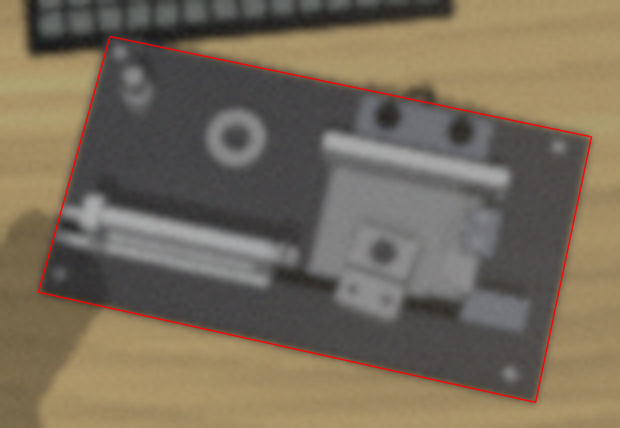

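View pics/side0e.png

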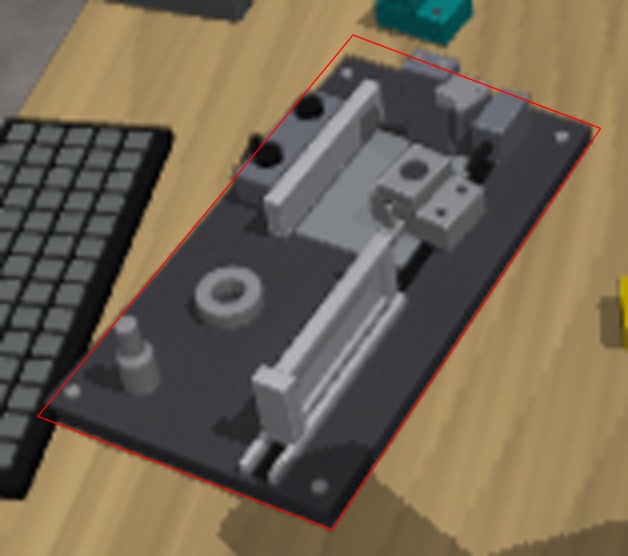

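The top fit follows the plate, with its near edge on the lower rim (z=0). The side fit slipped outside the plate. The four corner screws show in both views, so I'll use them as a cross-check, along with the depth.

```bash
python3 - <<'E'
from h import *
for n in("top","side"):
    c=manip.camera_model(n);print(n,"cam",(-c["R"].T@c["t"]).round(3))
# order FL, FR, NR, NL
T=np.array([[120,50],[558,147],[510,374],[58,273]])/4+[232,107]-.5+.125
S=np.array([[72,390],[347,72],[561,137],[320,486]])/4+[178,148]-.5+.125
def cen(n,p):
    g=cv2.cvtColor(cv2.imread(f"pics/{n}0.png"),cv2.COLOR_BGR2GRAY).astype(float)
    x,y=np.round(p).astype(int);w=g[y-3:y+4,x-3:x+4];w=np.clip(w-np.median(w)-8,0,None);Y,X=np.mgrid[y-3:y+4,x-3:x+4]
    return np.array([(w*X).sum(),(w*Y).sum()])/w.sum()
Q={}
for n,P in(("top",T),("side",S)):
    C=[cen(n,p) for p in P];Q[n]=np.array([ray(n,p,.021) for p in C])[:,:2]
    print(n,np.round(P,1).tolist(),np.round(C,1).tolist());print(Q[n].round(4).tolist(),"mean",Q[n].mean(0).round(4))
    W=Q[n];ey=(W[0]-W[1]+W[3]-W[2]);ex=(W[0]-W[3]+W[1]-W[2]);print("th",np.arctan2(-ey[0],ey[1]),np.arctan2(ex[1],ex[0]),np.linalg.norm(ey)/2,np.linalg.norm(ex)/2)
E
```

```text
top cam [0.168 0.031 1.471]
side cam [0.304 0.852 0.891]
top [[261.6, 119.1], [371.1, 143.4], [359.1, 200.1], [246.1, 174.9]] [[261.5, 119.6], [371.3, 142.9], [359.1, 200.0], [246.1, 174.8]]
[[0.7729, 0.1975], [0.6767, -0.1604], [0.4873, -0.1092], [0.5854, 0.2497]] mean [0.6306 0.0444]
th -0.2647786098623052 -0.26768433755372023 0.3713273988240669 0.19538862450582575
side [[195.6, 245.1], [264.4, 165.6], [317.9, 181.9], [257.6, 269.1]] [[195.7, 245.3], [262.9, 164.8], [318.0, 181.6], [257.4, 269.2]]
[[0.7736, 0.1972], [0.6826, -0.1644], [0.4884, -0.1087], [0.5851, 0.2483]] mean [0.6324 0.0431]
th -0.25553859512150173 -0.2723047612670689 0.3713540557310968 0.19859879329389912
```

The screws agree between views to about 1.5 mm. That puts the station origin near (0.615, -0.025) with yaw -0.266. Next I check it against the fence and find the block and stile in magnified crops.

```bash
python3 - <<'E'
import cv2
for n,(x0,y0,w,h),f in(("top",(298,125,75,62),10),("side",(235,160,75,65),9),("side",(228,215,60,60),9),("top",(240,145,75,40),10)):
    a=cv2.imread(f"pics/{n}0.png")[y0:y0+h,x0:x0+w]
    v=cv2.resize(a,None,fx=f,fy=f,interpolation=cv2.INTER_CUBIC)
    for i in range(0,w,10): cv2.putText(v,str(x0+i),(i*f,10),0,.35,(0,255,0),1);cv2.line(v,(i*f,12),(i*f,16),(0,255,0),1)
    for i in range(0,h,10): cv2.putText(v,str(y0+i),(0,i*f+5),0,.35,(0,255,0),1)
    cv2.imwrite(f"pics/z_{n}_{x0}.png",v)
E
```

```text
(no output)
```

View pics/z_top_298.png

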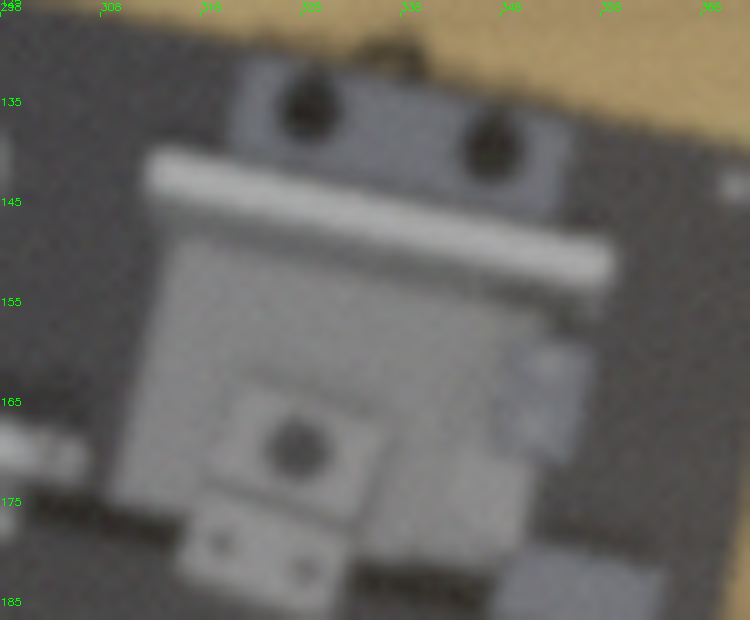

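View pics/z_side_235.png

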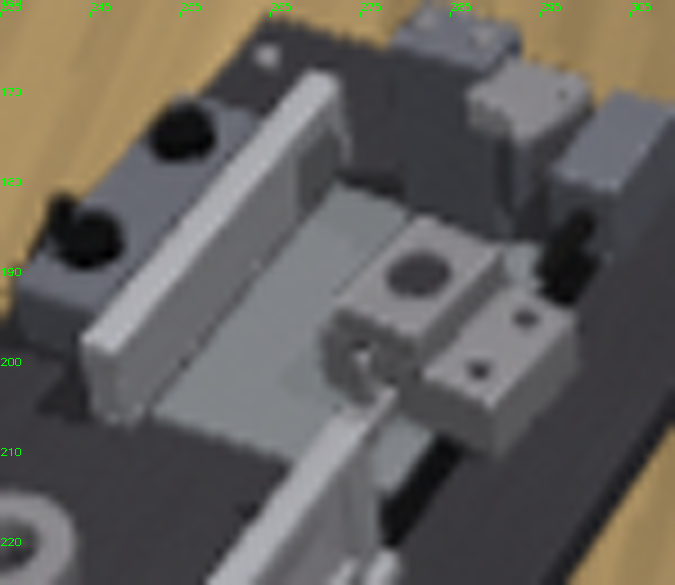

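View pics/z_side_228.png

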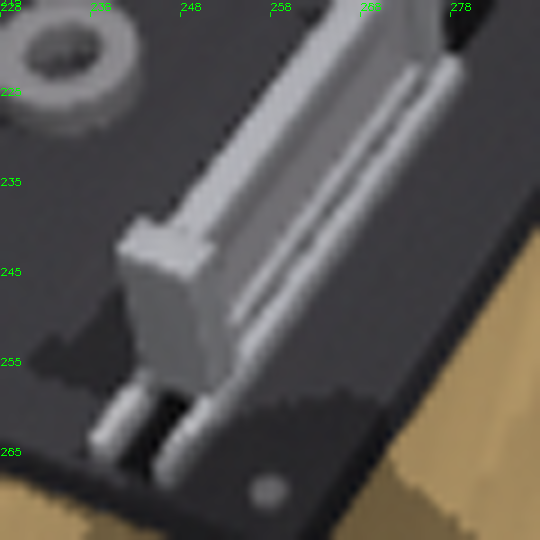

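View pics/z_top_240.png

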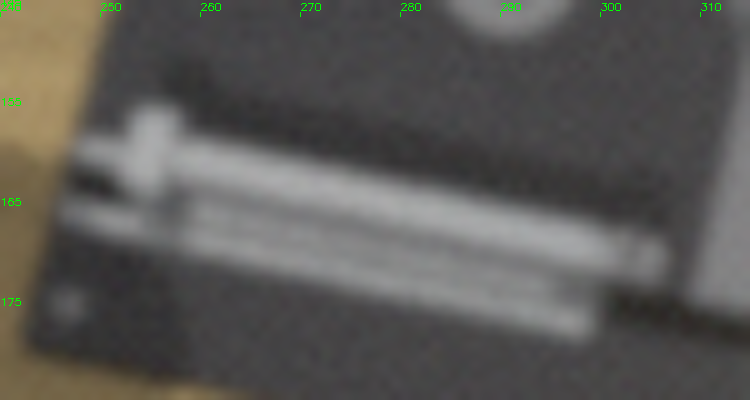

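```bash
cat >> h.py <<'E'
TH=-.266;O=np.array([.615,-.025])
RS=np.array([[np.cos(TH),-np.sin(TH)],[np.sin(TH),np.cos(TH)]])
def w2s(W): return RS.T@(np.array(W)[:2]-O)
def s2w(S): return RS@np.array(S)+O
E
python3 - <<'E'
from h import *
def s(n,off,f,uv,z): 
    p=np.array(off)+np.array(uv)/f-.5+.5/f
    return (w2s(ray(n,p,z))*1000).round(1)
T=lambda uv,z:s("top",(298,125),10,uv,z)
S=lambda uv,z:s("side",(235,160),9,uv,z)
S2=lambda uv,z:s("side",(228,215),9,uv,z)
T2=lambda uv,z:s("top",(240,145),10,uv,z)
print("fence front top +y/-y (40,+-75): top",T((147,190),.056),T((602,287),.056),"side",S((105,352),.056),S((340,95),.056))
print("block front low top +y: top",T((177,572),.046),"side",S((492,408),.046))
print("block front -y: top",T((325,612),.046),"side",S((578,318),.046))
print("boss back +y/-y top",T((245,372),.062),T((388,425),.062),"side",S((335,300),.062),S((425,215),.062))
print("boss front -y side",S((500,250),.062),"front +y",S((420,338),.062), "top",T((205,478),.062),T((360,522),.062))
print("stile outer (-47/-73): side",S2((118,250),.084),S2((188,278),.084)," top",T2((132,105),.084),T2((118,190),.084))
print("rail ends y=270 side",S2((92,440),.029),S2((160,478),.029),"top",T2((75,150),.029),T2((62,210),.029))
print("endstop top +y corners (-73|-47,-69) side",S((555,175),.054),S((612,190),.054))
E
```

```text
fence front top +y/-y (40,+-75): top [38.  70.1] [ 38.6 -78.1] side [42.  72.6] [ 35.9 -70.3]
block front low top +y: top [-80.2  33.1] side [-79.2  36. ]
block front -y: top [-82.5 -15.3] side [-85.5 -12.6]
boss back +y/-y top [-16.   25.7] [-23.  -21.9] side [-17.8  26.5] [-24.8 -21.7]
boss front -y side [-55.7 -16.5] front +y [-51.7  31. ] top [-52.6  30.3] [-55.8 -20.2]
stile outer (-47/-73): side [-49.8 238. ] [-73.3 238.7]  top [-49.6 239.4] [-77.2 236.7]
rail ends y=270 side [-48.8 265.7] [-74.  269.1] top [-52.7 265.5] [-73.1 264.4]
endstop top +y corners (-73|-47,-69) side [-50.6 -65. ] [-71.8 -65.9]
```

Fence, rails and end-stop agree with a small shift of the origin to about (0.6128, -0.0275). The block is turned about -0.11 rad. Its front middle is at station (-80, 13), and the stile face is at y≈241 mm. I'll go to a point in front of the block with the fingers nearly shut and the jaw axis along the guard line.

```bash
sed -i 's/^TH=.*/TH=-.266;O=np.array([.6128,-.0275])/' h.py; cat >> h.py <<'E'
def st():
    s=manip.sense();R=manip_rot(s["tool_rot"])
    p=w2s(s["tcp_pos"])*1000;f=RS.T@np.array(s["force"])[:2]
    tx=RS.T@R[:2,0];print("t %.2f st x %.1f y %.1f z %.1f | F st %.1f %.1f z %.1f | toolx ang in st %.1f tilt %.2f gap %.2f"%(s["t"],*p,s["tcp_pos"][2]*1000,*f,s["force"][2],np.degrees(np.arctan2(tx[1],tx[0])),np.degrees(np.arccos(-R[2,2])),s["finger_gap"]))
def manip_rot(q):
    from scipy.spatial.transform import Rotation as R
    return R.from_quat(q).as_matrix()
E
python3 -c "
from h import *
st()"
```

```text
t 0.10 st x -515.9 y 484.5 z 303.0 | F st 0.2 -0.1 z -0.4 | toolx ang in st 172.4 tilt 0.11 gap 1.00
```

Request:
apply_moves:
  increments:
    - [[0,0,0,-7.6],[-0.03,-0.036,0,0],[-0.03,-0.036,0,0],[-0.03,-0.036,0,0],[-0.03,-0.036,0,0]]
  fingers: 0.2
  newtons: 60

```text
t: 0.6
tcp_pos: [0.3206, 0.4053, 0.3003]
tool_rot: [0.124, 0.992, -0.001, -0.001]
force: [0.0, -0.7, 0.1]
finger_gap: 0.199
```

Request:
apply_moves:
  increments:
    - [[-0.031,-0.037,0.01,0.9],[-0.031,-0.037,0.01,0],[-0.031,-0.037,0.01,0],[-0.031,-0.037,0.01,0],[-0.031,-0.037,0.01,0]]

```text
t: 1.1
tcp_pos: [0.4231, 0.1825, 0.2506]
tool_rot: [0.131, 0.991, 0.001, 0.001]
force: [-0.4, 0.4, -0.3]
finger_gap: 0.202
```

```bash
python3 -c "
from h import *
st()"
```

```text
t 1.10 st x -238.2 y 152.7 z 250.6 | F st -0.5 0.3 z -0.3 | toolx ang in st -179.8 tilt 0.11 gap 0.20
```

Request:
apply_moves:
  increments:
    - [[-0.03,-0.035,0.02,0],[-0.03,-0.035,0.02,0],[-0.03,-0.035,0.02,0],[-0.03,-0.035,0.02,0],[0,0,0,0]]

```text
t: 1.6
tcp_pos: [0.5049, 0.0111, 0.1702]
tool_rot: [0.135, 0.991, 0.001, 0.003]
force: [0.0, 0.3, -0.9]
finger_gap: 0.199
```

```bash
python3 - <<'E'
from h import *
p,d=manip.snapshot("side");st()
v=cv2.resize(p[130:280,160:350,::-1],None,fx=4,fy=4,interpolation=cv2.INTER_CUBIC)
cv2.imwrite("pics/side1.png",v)
p,d=manip.snapshot("top")
v=cv2.resize(p[100:230,230:390,::-1],None,fx=4,fy=4,interpolation=cv2.INTER_CUBIC)
cv2.imwrite("pics/top1.png",v)
E
```

```text
t 1.65 st x -116.4 y 10.4 z 170.8 | F st -1.4 0.3 z 0.2 | toolx ang in st 179.8 tilt 0.25 gap 0.20
```

View pics/side1.png

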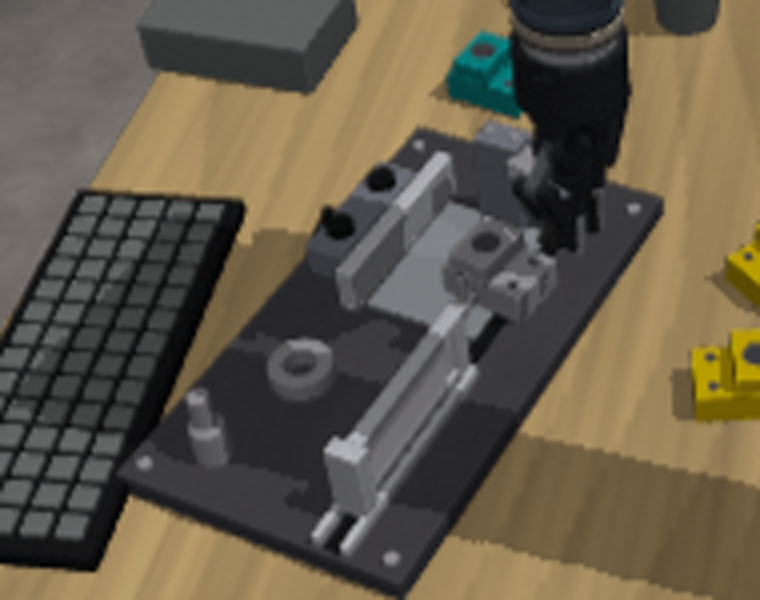

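View pics/top1.png

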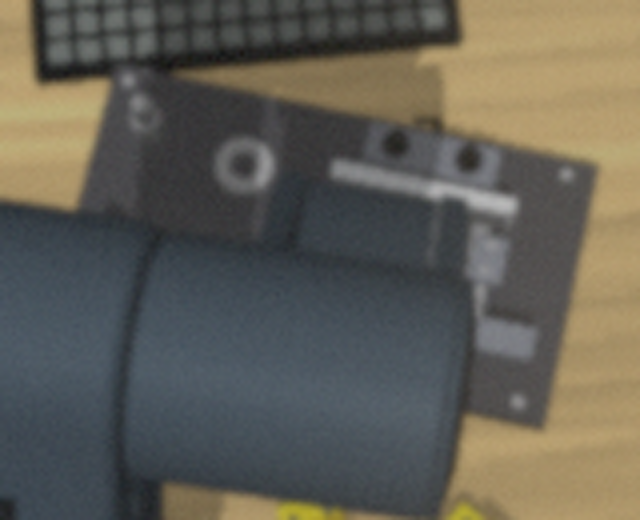

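The side view shows the fingers hanging just in front of the block, clear of the front edge, at crop (565,230). I'll descend.

Request:
apply_moves:
  increments:
    - [[0,0,0.02,0],[0,0,0.02,0],[0,0,0.02,0],[0,0,0.01,0],[0,0,0,0]]

```text
t: 2.2
tcp_pos: [0.4996, 0.0216, 0.1026]
tool_rot: [0.129, 0.992, 0.002, 0.002]
force: [-0.3, 0.9, 0.1]
finger_gap: 0.204
```

```bash
python3 - <<'E'
from h import *
p,d=manip.snapshot("side");st()
v=cv2.resize(p[130:260,210:340,::-1],None,fx=4.5,fy=4.5,interpolation=cv2.INTER_CUBIC)
cv2.imwrite("pics/side2.png",v)
E
```

```text
t 2.25 st x -121.9 y 17.6 z 103.2 | F st 0.6 0.8 z 0.1 | toolx ang in st -179.6 tilt 0.31 gap 0.20
```

View pics/side2.png

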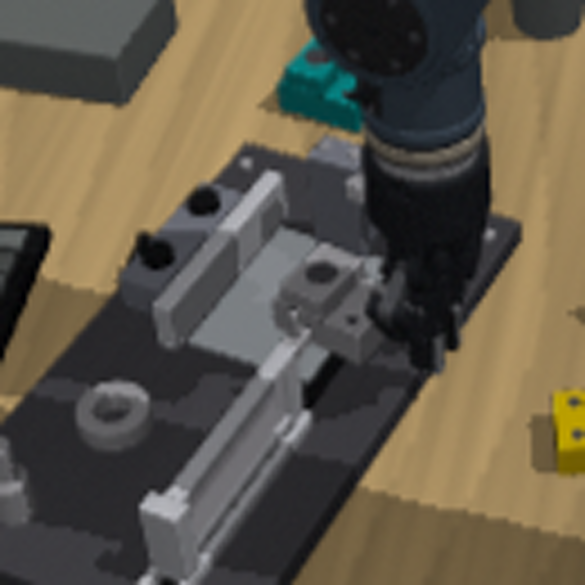

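The fingers are down in front of the block. The arm drifted about 7 mm in +y while descending, so I correct that and approach gently.

Request:
apply_moves:
  increments:
    - [[-0.005,-0.006,0.001,0],[-0.007,0,0,0],[-0.007,0,0,0]]

```text
t: 2.55
tcp_pos: [0.5176, 0.0114, 0.1046]
tool_rot: [0.128, 0.992, 0.002, 0.003]
force: [-0.2, 0.1, -0.2]
finger_gap: 0.201
```

```bash
python3 -c "
from h import *
st()"
```

```text
t 2.55 st x -102.1 y 12.5 z 104.6 | F st -0.2 0.0 z -0.2 | toolx ang in st -179.5 tilt 0.42 gap 0.20
```

Request:
apply_moves:
  increments:
    - [[-0.007,0,0.001,0],[-0.007,0,0.001,0],[-0.007,0,0.001,0]]

```text
t: 2.85
tcp_pos: [0.5375, 0.0056, 0.1025]
tool_rot: [0.129, 0.992, 0.002, 0.0]
force: [-5.2, 0.8, 4.3]
finger_gap: 0.204
```

```bash
python3 -c "
from h import *
st()"
```

```text
t 2.85 st x -81.3 y 12.1 z 102.5 | F st -5.2 -0.6 z 4.3 | toolx ang in st -179.6 tilt 0.22 gap 0.20
```

Contact, about 5 N while sliding. I'll continue.

Request:
apply_moves:
  increments:
    - [[-0.006,0,0,0],[-0.006,0,0,0],[-0.006,0,0,0]]

```text
t: 3.15
tcp_pos: [0.553, 0.0012, 0.1019]
tool_rot: [0.129, 0.992, 0.002, -0.004]
force: [-4.5, 0.3, 4.1]
finger_gap: 0.201
```

```bash
python3 -c "
from h import *
st()"
```

```text
t 3.15 st x -65.3 y 12.0 z 101.9 | F st -4.4 -0.9 z 4.1 | toolx ang in st -179.6 tilt 0.54 gap 0.20
```

Request:
apply_moves:
  increments:
    - [[-0.006,0,-0.0005,0],[-0.006,0,0,0]]

```text
t: 3.35
tcp_pos: [0.5667, -0.0022, 0.1019]
tool_rot: [0.129, 0.992, 0.002, -0.003]
force: [-2.6, 1.4, 1.7]
finger_gap: 0.202
```

```bash
python3 -c "
from h import *
st()"
```

```text
t 3.35 st x -51.1 y 12.3 z 101.9 | F st -2.8 0.6 z 1.7 | toolx ang in st -179.6 tilt 0.40 gap 0.20
```

Request:
apply_moves:
  increments:
    - [[-0.004,0,0,0]]

```text
t: 3.45
tcp_pos: [0.5713, -0.0034, 0.1019]
tool_rot: [0.129, 0.992, 0.002, -0.003]
force: [-5.6, 1.2, 4.0]
finger_gap: 0.198
```

Request:
apply_moves:
  increments:
    - [[-0.003,0,0,0]]

```text
t: 3.55
tcp_pos: [0.5743, -0.0041, 0.1019]
tool_rot: [0.129, 0.992, 0.002, -0.003]
force: [-5.1, 0.8, 4.4]
finger_gap: 0.2
```

```bash
python3 -c "
from h import *
st()"
```

```text
t 3.55 st x -43.3 y 12.4 z 101.9 | F st -5.1 -0.5 z 4.4 | toolx ang in st -179.6 tilt 0.45 gap 0.20
```

Request:
apply_moves:
  increments:
    - [[-0.002,0,0,0]]

```text
t: 3.65
tcp_pos: [0.5764, -0.0046, 0.1019]
tool_rot: [0.129, 0.992, 0.002, -0.003]
force: [-4.7, 1.6, 2.6]
finger_gap: 0.199
```

Request:
apply_moves:
  increments:
    - [[-0.002,0,0,0]]

```text
t: 3.75
tcp_pos: [0.5781, -0.0051, 0.1019]
tool_rot: [0.129, 0.992, 0.002, -0.004]
force: [-4.0, 0.5, 2.6]
finger_gap: 0.197
```

Request:
apply_moves:
  increments:
    - [[-0.002,0,0,0]]

```text
t: 3.85
tcp_pos: [0.5791, -0.0053, 0.1019]
tool_rot: [0.129, 0.992, 0.002, -0.005]
force: [-7.6, 2.3, 6.4]
finger_gap: 0.199
```

Request:
apply_moves:
  increments:
    - [[-0.002,0,0,0]]

```text
t: 3.95
tcp_pos: [0.5794, -0.0054, 0.1018]
tool_rot: [0.129, 0.992, 0.003, -0.008]
force: [-6.7, 1.8, 6.0]
finger_gap: 0.201
```

Request:
apply_moves:
  increments:
    - [[-0.002,0,0,0]]

```text
t: 4.05
tcp_pos: [0.5796, -0.0054, 0.1019]
tool_rot: [0.129, 0.992, 0.003, -0.01]
force: [-7.3, 1.4, 5.3]
finger_gap: 0.204
```

```bash
python3 -c "
from h import *
p,d=manip.snapshot('side')
st()
cv2.imwrite('pics/side3.png',cv2.resize(p[150:230,220:330,::-1],None,fx=7,fy=7,interpolation=cv2.INTER_CUBIC))"
```

```text
t 4.10 st x -37.8 y 12.6 z 101.8 | F st -7.6 -0.1 z 5.2 | toolx ang in st -179.5 tilt 1.19 gap 0.20
```

View pics/side3.png

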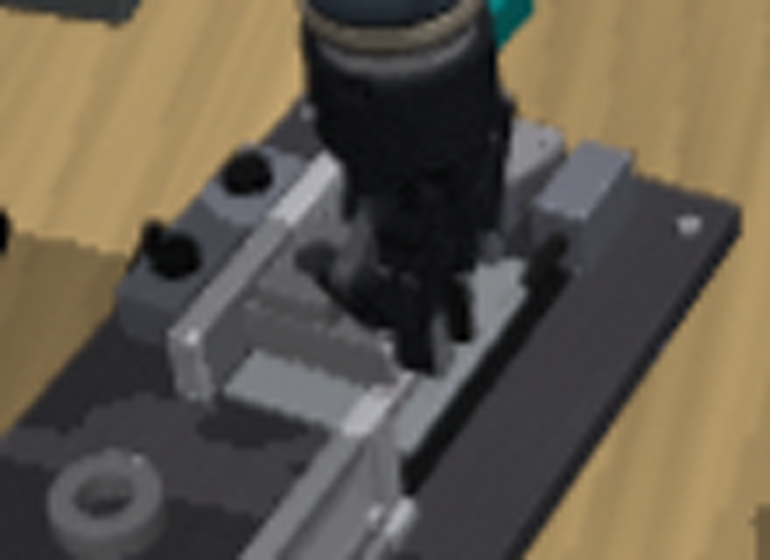

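Travel has stopped and only force and tilt are building, so the block is against the fence. One firmer press will seat it flat, then I back off to look.

Request:
apply_moves:
  increments:
    - [[-0.004,0,0,0],[-0.004,0,0,0]]

```text
t: 4.3
tcp_pos: [0.5807, -0.0056, 0.1016]
tool_rot: [0.128, 0.992, 0.004, -0.019]
force: [-9.8, 2.9, 8.4]
finger_gap: 0.201
```

Request:
apply_moves:
  increments:
    - [[-0.006,0,0,0],[-0.006,0,0,0]]

```text
t: 4.5
tcp_pos: [0.5822, -0.0059, 0.1009]
tool_rot: [0.128, 0.991, 0.005, -0.032]
force: [-13.6, 2.1, 10.2]
finger_gap: 0.203
```

Request:
apply_moves:
  increments:
    - [[0.004,0,0,0],[0.01,0,0,0],[0.015,0,0,0],[0.02,0,0,0],[0.01,0,-0.02,0]]

```text
t: 5.0
tcp_pos: [0.5306, 0.0073, 0.1236]
tool_rot: [0.128, 0.991, 0.004, -0.023]
force: [-0.4, 0.1, 1.5]
finger_gap: 0.203
```

```bash
python3 -c "
from h import *
st()"
```

```text
t 5.00 st x -88.4 y 12.0 z 123.6 | F st -0.4 -0.0 z 1.5 | toolx ang in st -179.5 tilt 2.70 gap 0.20
```

Request:
apply_moves:
  increments:
    - [[0,0,-0.04,0],[0,0,-0.04,0],[0,0.04,0,0],[0,0.045,0,0],[0,0.045,0,0]]
  fingers: 0

```text
t: 5.5
tcp_pos: [0.5739, 0.129, 0.211]
tool_rot: [0.134, 0.991, 0.004, -0.011]
force: [0.3, -0.0, 0.4]
finger_gap: -0.004
```

```bash
python3 -c "
from h import *
p,d=manip.snapshot('side')
st();print(manip.sense()['q'].round(3))
cv2.imwrite('pics/side4.png',cv2.resize(p[140:240,220:330,::-1],None,fx=6,fy=6,interpolation=cv2.INTER_CUBIC))"
```

```text
t 5.55 st x -78.7 y 147.7 z 211.3 | F st 2.1 4.3 z 0.9 | toolx ang in st -179.9 tilt 1.29 gap 0.00
[ 0.036  0.604  1.595  0.019  0.958 -1.282]
```

View pics/side4.png

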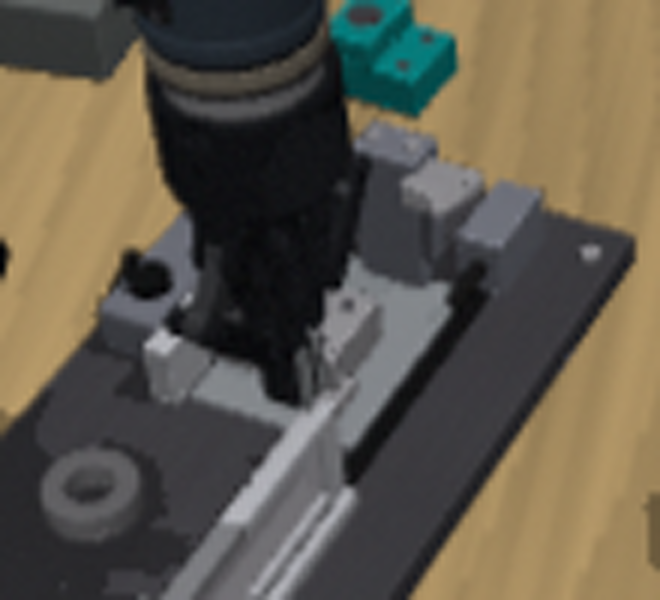

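The gripper still hides the block, so I move on toward the stile and turn the tool 90°. I'll check the block once the view is clear.

Request:
apply_moves:
  increments:
    - [[-0.006,0.043,0,0],[-0.006,0.043,0,0],[-0.006,0.045,0,0],[0,0,0,8.5],[0,0,0,8.5]]

```text
t: 6.05
tcp_pos: [0.633, 0.2646, 0.2136]
tool_rot: [0.279, 0.96, 0.01, -0.0]
force: [-0.3, -1.1, -0.1]
finger_gap: 0.001
```

Request:
apply_moves:
  increments:
    - [[0,0,0,8.5],[0,0,0,8.5],[0,0,0,8.5],[0,0,0,8.5],[0,0,0,8.5]]

```text
t: 6.55
tcp_pos: [0.6373, 0.2662, 0.2135]
tool_rot: [0.612, 0.791, 0.016, 0.002]
force: [0.7, 0.1, -0.4]
finger_gap: -0.003
```

Request:
apply_moves:
  increments:
    - [[0,0,0,8.5],[0,0,0,8.5],[0,0,0,8.5],[0,0,0,0]]

```text
t: 6.95
tcp_pos: [0.6407, 0.2657, 0.2137]
tool_rot: [0.773, 0.634, 0.021, 0.001]
force: [-1.0, -0.7, -1.4]
finger_gap: 0.002
```

```bash
python3 -c "
from h import *
p,d=manip.snapshot('side')
st();print(manip.sense()['q'].round(3))
cv2.imwrite('pics/side5.png',cv2.resize(p[140:270,180:330,::-1],None,fx=4.5,fy=4.5,interpolation=cv2.INTER_CUBIC))
p,d=manip.snapshot('top')
cv2.imwrite('pics/top5.png',cv2.resize(p[110:215,235:390,::-1],None,fx=5,fy=5,interpolation=cv2.INTER_CUBIC))
cv2.imwrite('pics/top5f.png',p[:,:,::-1])"
```

```text
t 7.00 st x -50.2 y 290.2 z 213.7 | F st 0.4 0.1 z 0.6 | toolx ang in st 94.1 tilt 2.41 gap 0.00
[0.227 0.707 1.349 0.019 1.047 0.412]
```

View pics/side5.png

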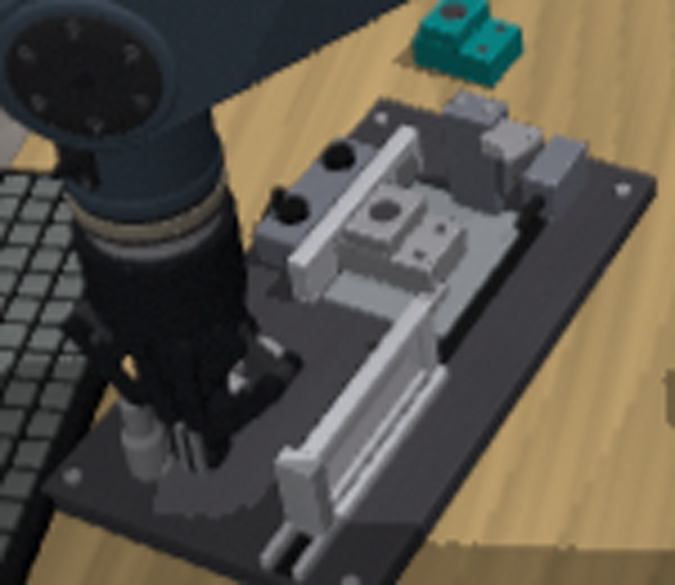

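View pics/top5.png

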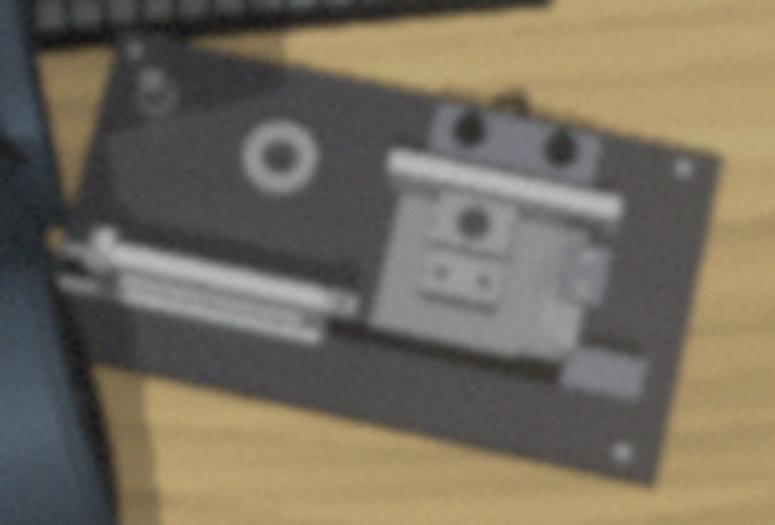

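The block now appears to sit at the fence. I'll check the gap and squareness in an enlarged view.

```bash
python3 - <<'E'
from h import *
for n,(x0,y0,w,h),f in(("top",(305,135,60,45),12),("side",(240,165,55,45),13)):
    p=manip.snapshot(n)[0] if n=="side" else cv2.imread("pics/top5f.png")[:,:,::-1]
    v=cv2.resize(np.ascontiguousarray(p[y0:y0+h,x0:x0+w,::-1]),None,fx=f,fy=f,interpolation=cv2.INTER_CUBIC)
    cv2.imwrite(f"pics/b_{n}.png",v)
E
```

```text
(no output)
```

View pics/b_top.png

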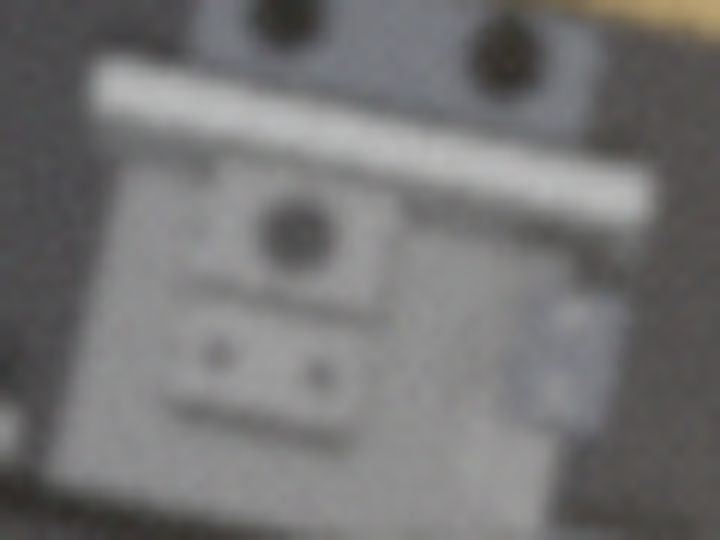

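View pics/b_side.png

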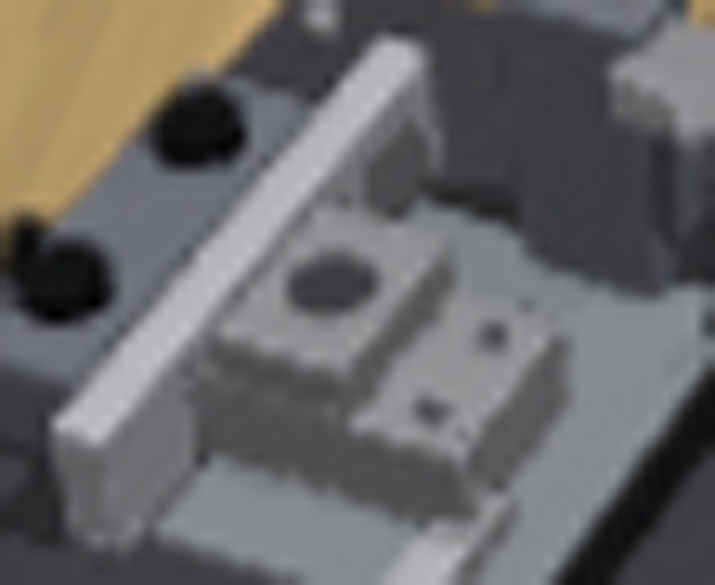

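```bash
python3 - <<'E'
from h import *
def s(n,off,f,uv,z): return (w2s(ray(n,np.array(off)+np.array(uv)/f-.5+.5/f,z))*1000).round(1)
T=lambda uv,z:s("top",(305,135),12,uv,z)
S=lambda uv,z:s("side",(240,165),13,uv,z)
print("front top edge top",T((172,400),.046),T((352,440),.046),"side",S((465,462),.046),S((560,335),.046))
print("boss front top",T((190,283),.062),T((375,318),.062),"side",S((350,372),.062),S((448,245),.062))
print("boss rear side",S((215,332),.062),S((320,207),.062))
print("holes z46 (top)",T((219,355),.046),T((319,376),.046),"side",S((432,408),.046),S((494,335),.046))
print("fence top front",T((100,115),.056),T((645,228),.056),S((98,440),.056),S((422,68),.056))
E
```

```text
front top edge top [-31.7  35.1] [-31.9 -13.7] side [-31.1  37.9] [-30.6  -7.8]
boss front top [-4.1 36.5] [ -2.6 -13. ] side [-2.6 36.7] [-1.8 -9.6]
boss rear side [32.2 37.6] [32.  -9.1]
holes z46 (top) [-16.8  25.7] [-16.6  -1.4] side [-15.6  25.5] [-16.6  -1.7]
fence top front [38.  70.7] [ 39.5 -77. ] [41.8 73.6] [ 39.1 -68.4]
```

The block is home: front edge at x≈-31 mm (nominal -30), and the holes line is square within 0.01 rad. Before descending beyond the stile I work out the actual tip position.

```bash
cat >> h.py <<'E'
def tip():
    s=manip.sense();R=manip_rot(s["tool_rot"]);q=np.array(s["tcp_pos"])+R[:,2]*.0726
    p=w2s(q)*1000;f=RS.T@np.array(s["force"])[:2]
    print("t %.2f tip st x %.1f y %.1f z %.1f  F %.1f %.1f %.1f"%(s["t"],*p,q[2]*1000,*f,s["force"][2]), "axes(st) z:",np.r_[RS.T@R[:2,2],R[2,2]].round(3),"x:",(RS.T@R[:2,0]).round(3))
E
python3 -c "
from h import *
tip()"
```

```text
t 7.10 tip st x -48.8 y 292.6 z 141.1  F -0.5 0.6 -0.5 axes(st) z: [ 0.025  0.032 -0.999] x: [-0.072  0.997]
```

Request:
apply_moves:
  increments:
    - [[0,-0.011,0,4.2],[0,0,0.03,0],[0,0,0.03,0],[0,0,0.025,0],[0,0,0,0]]

```text
t: 7.6
tcp_pos: [0.635, 0.2706, 0.1285]
tool_rot: [0.793, 0.609, 0.025, 0.002]
force: [-0.1, 0.5, -0.8]
finger_gap: 0.003
```

```bash
python3 -c "
from h import *
p,d=manip.snapshot('side');tip()
cv2.imwrite('pics/side6.png',cv2.resize(p[180:290,190:300,::-1],None,fx=5,fy=5,interpolation=cv2.INTER_CUBIC))"
```

```text
t 7.65 tip st x -53.4 y 296.9 z 57.9  F -0.6 0.2 0.0 axes(st) z: [ 0.036  0.039 -0.999] x: [-0.006  0.999]
```

View pics/side6.png

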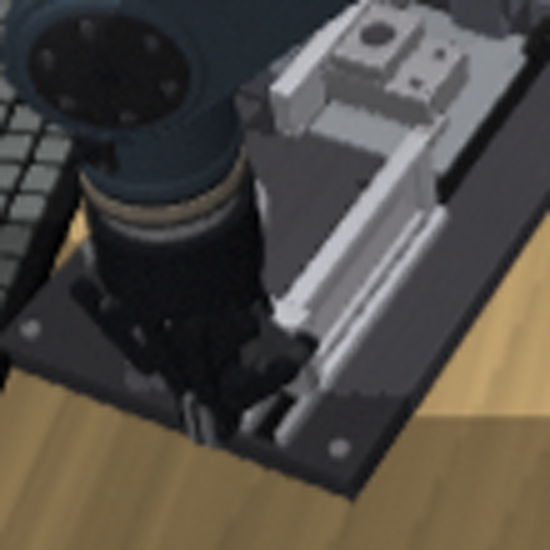

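Request:
apply_moves:
  increments:
    - [[0,-0.007,0.008,0],[-0.01,0,0.007,0],[-0.01,0,0,0]]
  newtons: 100

```text
t: 7.95
tcp_pos: [0.6264, 0.2546, 0.1172]
tool_rot: [0.791, 0.611, 0.03, 0.004]
force: [0.9, 0.1, 1.4]
finger_gap: -0.001
```

```bash
python3 -c "
from h import *
tip()"
```

```text
t 7.95 tip st x -57.9 y 278.9 z 44.7  F 0.8 0.3 1.4 axes(st) z: [ 0.043  0.043 -0.998] x: [-0.01   0.999]
```

Request:
apply_moves:
  increments:
    - [[-0.008,-0.001,0,0],[-0.008,-0.001,0,0]]

```text
t: 8.15
tcp_pos: [0.6204, 0.2377, 0.1176]
tool_rot: [0.791, 0.61, 0.031, 0.005]
force: [0.2, -0.0, 0.2]
finger_gap: 0.001
```

Request:
apply_moves:
  increments:
    - [[-0.005,0,0,0],[-0.005,0,0,0]]

```text
t: 8.35
tcp_pos: [0.6178, 0.2265, 0.1182]
tool_rot: [0.792, 0.61, 0.032, 0.005]
force: [0.1, 2.9, -0.1]
finger_gap: 0.003
```

```bash
python3 -c "
from h import *
tip()"
```

```text
t 8.35 tip st x -58.6 y 249.6 z 45.7  F -0.7 2.8 -0.1 axes(st) z: [ 0.046  0.044 -0.998] x: [-0.008  0.999]
```

In contact with the stile at about 3 N, with the TCP at y≈246. I'll slide the guard along at moderate speed while watching the force.

Request:
apply_moves:
  increments:
    - [[-0.01,0,0.0005,0],[-0.01,0,0.0005,0],[-0.01,0,0.0005,0],[-0.01,0,0.0005,0]]

```text
t: 8.75
tcp_pos: [0.6088, 0.1868, 0.116]
tool_rot: [0.792, 0.61, 0.035, 0.006]
force: [-0.0, 2.8, 2.9]
finger_gap: 0.003
```

```bash
python3 -c "
from h import *
tip();st()"
```

```text
t 8.75 tip st x -56.5 y 209.3 z 43.6  F -0.8 2.7 2.9 axes(st) z: [ 0.051  0.049 -0.997] x: [-0.009  0.999]
t 8.75 st x -60.2 y 205.7 z 116.0 | F st -0.8 2.7 z 2.9 | toolx ang in st 90.5 tilt 4.06 gap 0.00
```

Request:
apply_moves:
  increments:
    - [[-0.01,-0.0005,0,0],[-0.01,-0.0005,0,0],[-0.01,0,0,0],[-0.01,0,0,0]]

```text
t: 9.15
tcp_pos: [0.5975, 0.145, 0.1155]
tool_rot: [0.792, 0.61, 0.036, 0.006]
force: [-0.0, 3.4, 5.8]
finger_gap: -0.003
```

```bash
python3 -c "
from h import *
tip();st()"
```

```text
t 9.15 tip st x -56.3 y 166.0 z 43.0  F -0.9 3.3 5.8 axes(st) z: [ 0.054  0.05  -0.997] x: [-0.009  0.999]
t 9.15 st x -60.2 y 162.4 z 115.5 | F st -0.9 3.3 z 5.8 | toolx ang in st 90.5 tilt 4.20 gap -0.00
```

Request:
apply_moves:
  increments:
    - [[-0.01,0,-0.001,0],[-0.01,0,-0.001,0]]

```text
t: 9.35
tcp_pos: [0.5914, 0.1237, 0.116]
tool_rot: [0.792, 0.61, 0.036, 0.006]
force: [1.1, 2.3, -0.3]
finger_gap: 0.003
```

```bash
python3 -c "
from h import *
p,d=manip.snapshot('side')
tip();st()
cv2.imwrite('pics/side7.png',cv2.resize(p[150:270,200:330,::-1],None,fx=5,fy=5,interpolation=cv2.INTER_CUBIC))"
```

```text
t 9.40 tip st x -56.8 y 142.1 z 43.4  F -1.2 -1.0 1.4 axes(st) z: [ 0.052  0.048 -0.998] x: [-0.008  0.999]
t 9.40 st x -60.5 y 138.6 z 115.9 | F st -1.2 -1.0 z 1.4 | toolx ang in st 90.4 tilt 4.05 gap 0.00
```

View pics/side7.png

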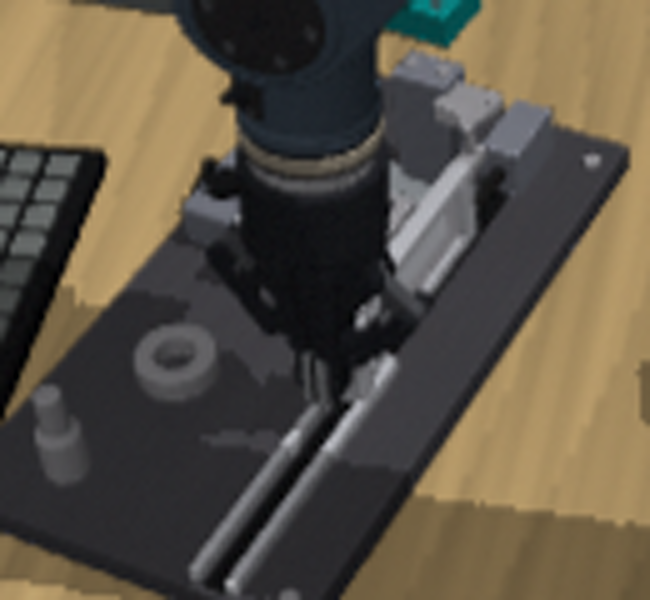

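The guard is nearly across, with the tongue approaching the post at crop (470,155). The vertical friction has gone. I go slower now to feel for the buffer.

Request:
apply_moves:
  increments:
    - [[-0.005,0,0,0],[-0.004,0,0,0]]

```text
t: 9.6
tcp_pos: [0.5882, 0.1122, 0.1156]
tool_rot: [0.792, 0.609, 0.035, 0.006]
force: [0.1, 5.9, 4.1]
finger_gap: 0.0
```

Request:
apply_moves:
  increments:
    - [[-0.004,0,0,0],[-0.004,0,0,0]]

```text
t: 9.8
tcp_pos: [0.5863, 0.1052, 0.1156]
tool_rot: [0.793, 0.609, 0.036, 0.005]
force: [1.1, 6.7, 3.1]
finger_gap: -0.003
```

Request:
apply_moves:
  increments:
    - [[-0.004,0,0,0]]

```text
t: 9.9
tcp_pos: [0.5855, 0.1021, 0.1157]
tool_rot: [0.793, 0.608, 0.037, 0.005]
force: [1.0, 6.1, 3.7]
finger_gap: -0.001
```

Request:
apply_moves:
  increments:
    - [[-0.003,0,0,0]]

```text
t: 10.0
tcp_pos: [0.5849, 0.1001, 0.1157]
tool_rot: [0.793, 0.608, 0.037, 0.005]
force: [1.5, 8.8, 1.7]
finger_gap: -0.002
```

```bash
python3 -c "
from h import *
tip();st()"
```

```text
t 10.00 tip st x -56.6 y 119.6 z 43.3  F -0.9 8.8 1.7 axes(st) z: [ 0.053  0.054 -0.997] x: [-0.005  0.999]
t 10.00 st x -60.5 y 115.7 z 115.7 | F st -0.9 8.8 z 1.7 | toolx ang in st 90.3 tilt 4.32 gap -0.00
```

The buffer is engaged (6→9 N) and the bolt wedge should come next. I use single 3 mm rows.

Request:
apply_moves:
  increments:
    - [[-0.003,0,0,0]]

```text
t: 10.1
tcp_pos: [0.5845, 0.0987, 0.1158]
tool_rot: [0.793, 0.608, 0.039, 0.004]
force: [2.4, 10.8, 1.7]
finger_gap: -0.002
```

Request:
apply_moves:
  increments:
    - [[-0.003,0,0,0]]

```text
t: 10.2
tcp_pos: [0.5842, 0.0976, 0.1158]
tool_rot: [0.793, 0.607, 0.04, 0.004]
force: [1.4, 11.2, 3.2]
finger_gap: 0.001
```

Request:
apply_moves:
  increments:
    - [[-0.003,0,0,0]]

```text
t: 10.3
tcp_pos: [0.5839, 0.0968, 0.1158]
tool_rot: [0.794, 0.607, 0.042, 0.003]
force: [2.4, 11.7, 2.3]
finger_gap: 0.0
```

```bash
python3 -c "
from h import *
tip();st()"
```

```text
t 10.30 tip st x -56.5 y 116.9 z 43.5  F -0.8 11.9 2.3 axes(st) z: [ 0.056  0.063 -0.996] x: [-0.003  0.998]
t 10.30 st x -60.5 y 112.3 z 115.8 | F st -0.8 11.9 z 2.3 | toolx ang in st 90.1 tilt 4.83 gap 0.00
```

Request:
apply_moves:
  increments:
    - [[-0.005,0,0,0]]

```text
t: 10.4
tcp_pos: [0.5833, 0.0944, 0.1158]
tool_rot: [0.794, 0.606, 0.044, 0.002]
force: [1.9, 13.5, 4.0]
finger_gap: -0.005
```

Request:
apply_moves:
  increments:
    - [[-0.005,0,0,0]]

```text
t: 10.5
tcp_pos: [0.5826, 0.0922, 0.1159]
tool_rot: [0.794, 0.606, 0.046, 0.002]
force: [1.8, 13.9, 2.9]
finger_gap: 0.001
```

```bash
python3 -c "
from h import *
tip();st()"
```

```text
t 10.50 tip st x -56.3 y 112.7 z 43.6  F -2.0 13.9 2.9 axes(st) z: [ 0.058  0.071 -0.996] x: [-0.001  0.997]
t 10.50 st x -60.6 y 107.5 z 115.9 | F st -2.0 13.9 z 2.9 | toolx ang in st 90.0 tilt 5.28 gap 0.00
```

Request:
apply_moves:
  increments:
    - [[-0.005,0,0,0]]

```text
t: 10.6
tcp_pos: [0.582, 0.0899, 0.1159]
tool_rot: [0.794, 0.606, 0.048, 0.001]
force: [2.4, 11.7, 3.6]
finger_gap: -0.001
```

Request:
apply_moves:
  increments:
    - [[-0.005,0,0,0]]

```text
t: 10.7
tcp_pos: [0.5813, 0.087, 0.116]
tool_rot: [0.794, 0.606, 0.049, 0.001]
force: [2.4, 6.4, 2.9]
finger_gap: -0.004
```

```bash
python3 -c "
from h import *
tip();st()"
```

```text
t 10.70 tip st x -56.1 y 107.9 z 43.7  F 0.7 6.8 2.9 axes(st) z: [ 0.061  0.078 -0.995] x: [-0.001  0.997]
t 10.70 st x -60.5 y 102.2 z 116.0 | F st 0.7 6.8 z 2.9 | toolx ang in st 90.0 tilt 5.67 gap -0.00
```

The force has dropped from 13.9 to 6.8 N, so the pin is past the wedge with about 6 mm to the catch. Small steps from here.

Request:
apply_moves:
  increments:
    - [[-0.003,0,0,0]]

```text
t: 10.8
tcp_pos: [0.5808, 0.085, 0.116]
tool_rot: [0.794, 0.606, 0.05, 0.001]
force: [2.2, 6.3, 2.9]
finger_gap: -0.002
```

Request:
apply_moves:
  increments:
    - [[-0.003,0,0,0]]

```text
t: 10.9
tcp_pos: [0.5803, 0.0833, 0.116]
tool_rot: [0.794, 0.606, 0.051, 0.0]
force: [1.5, 9.0, 3.4]
finger_gap: 0.003
```

```bash
python3 -c "
from h import *
tip();st()"
```

```text
t 10.90 tip st x -55.9 y 104.2 z 43.8  F -1.0 9.0 3.4 axes(st) z: [ 0.062  0.081 -0.995] x: [-0.001  0.997]
t 10.90 st x -60.4 y 98.4 z 116.0 | F st -1.0 9.0 z 3.4 | toolx ang in st 90.1 tilt 5.86 gap 0.00
```

Request:
apply_moves:
  increments:
    - [[-0.003,0,0,0]]

```text
t: 11.0
tcp_pos: [0.5799, 0.0816, 0.116]
tool_rot: [0.794, 0.606, 0.052, -0.0]
force: [2.3, 9.2, 4.0]
finger_gap: -0.004
```

Request:
apply_moves:
  increments:
    - [[-0.003,0,0,0]]

```text
t: 11.1
tcp_pos: [0.5795, 0.0803, 0.1161]
tool_rot: [0.794, 0.605, 0.053, -0.001]
force: [4.0, 15.4, 1.5]
finger_gap: -0.001
```

```bash
python3 -c "
from h import *
p,d=manip.snapshot('side')
tip();st()
cv2.imwrite('pics/side8.png',cv2.resize(p[140:230,220:330,::-1],None,fx=7,fy=6,interpolation=cv2.INTER_CUBIC))"
```

```text
t 11.15 tip st x -55.8 y 101.5 z 43.8  F -0.3 10.8 2.6 axes(st) z: [ 0.064  0.086 -0.994] x: [0.    0.996]
t 11.15 st x -60.5 y 95.3 z 116.0 | F st -0.3 10.8 z 2.6 | toolx ang in st 90.0 tilt 6.14 gap 0.00
```

View pics/side8.png

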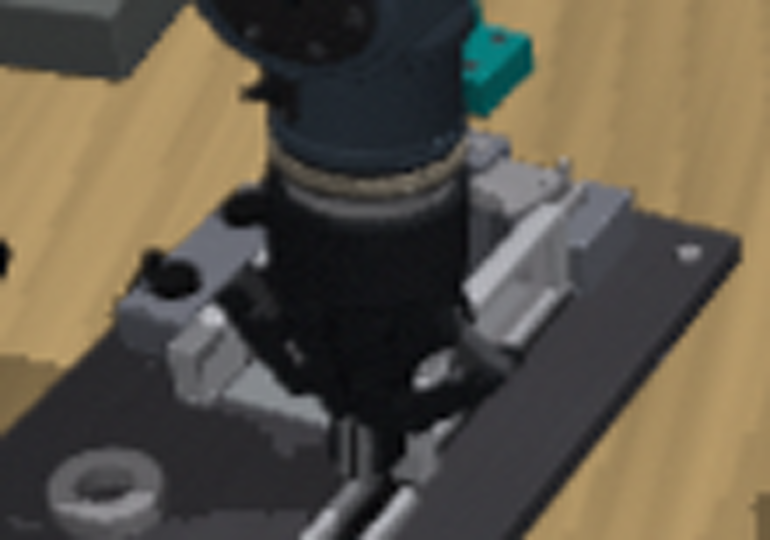

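A 15 N spike and then stalled travel suggest the click, or the start of the end stop. Travel past the wedge end is about 8–10 mm, where the catch is expected at 6. I'll test by easing back: if it latched, the force should vanish within a few mm.

Request:
apply_moves:
  increments:
    - [[0.003,0,0,0]]

```text
t: 11.25
tcp_pos: [0.5804, 0.0838, 0.1162]
tool_rot: [0.795, 0.605, 0.054, -0.001]
force: [1.2, 5.3, 0.1]
finger_gap: 0.0
```

Request:
apply_moves:
  increments:
    - [[0.003,0,0,0]]

```text
t: 11.35
tcp_pos: [0.5809, 0.0867, 0.1161]
tool_rot: [0.794, 0.605, 0.053, -0.001]
force: [0.9, 0.6, 0.7]
finger_gap: -0.002
```

Request:
apply_moves:
  increments:
    - [[0.003,0,0,0]]

```text
t: 11.45
tcp_pos: [0.5811, 0.0893, 0.1159]
tool_rot: [0.794, 0.606, 0.052, -0.001]
force: [0.4, 0.2, 0.4]
finger_gap: 0.005
```

```bash
python3 -c "
from h import *
tip();st()"
```

```text
t 11.45 tip st x -56.8 y 110.5 z 43.7  F 0.3 0.3 0.4 axes(st) z: [ 0.062  0.085 -0.994] x: [-0.001  0.996]
t 11.45 st x -61.3 y 104.4 z 115.9 | F st 0.3 0.3 z 0.4 | toolx ang in st 90.1 tilt 6.02 gap 0.00
```

The force went to zero within about 5 mm, so the guard is not following and looks latched. I'll back away in +y, then up and clear.

Request:
apply_moves:
  increments:
    - [[0.015,0,0,0],[0.025,0,0,0],[0.02,0,-0.03,0],[0.02,0,-0.045,0],[0.03,0,-0.035,0]]

```text
t: 11.95
tcp_pos: [0.5967, 0.1852, 0.2278]
tool_rot: [0.796, 0.604, 0.041, -0.006]
force: [1.4, 0.2, 0.5]
finger_gap: 0.0
```

Request:
apply_moves:
  increments:
    - [[0.04,0,-0.02,0],[0.045,0,0,0],[0.045,0,0,0],[0.045,0,0,0],[0,0,0,0]]

```text
t: 12.45
tcp_pos: [0.6455, 0.3579, 0.268]
tool_rot: [0.796, 0.604, 0.044, -0.002]
force: [-0.1, -1.2, 0.2]
finger_gap: -0.003
```

```bash
python3 - <<'E'
from h import *
p,d=manip.snapshot("side");st()
cv2.imwrite("pics/side9f.png",p[:,:,::-1])
cv2.imwrite("pics/side9.png",cv2.resize(p[140:270,180:330,::-1],None,fx=4.5,fy=4.5,interpolation=cv2.INTER_CUBIC))
p,d=manip.snapshot("top")
cv2.imwrite("pics/top9f.png",p[:,:,::-1])
cv2.imwrite("pics/top9.png",cv2.resize(p[110:215,235:390,::-1],None,fx=5,fy=5,interpolation=cv2.INTER_CUBIC))
E
```

```text
t 12.50 st x -69.8 y 377.7 z 267.1 | F st -0.6 -0.7 z -0.4 | toolx ang in st 89.6 tilt 4.85 gap 0.00
```

View pics/side9.png

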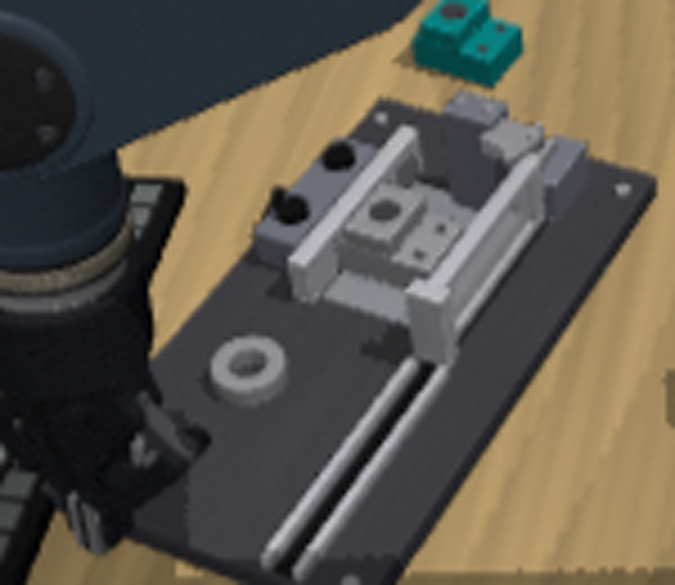

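View pics/top9.png

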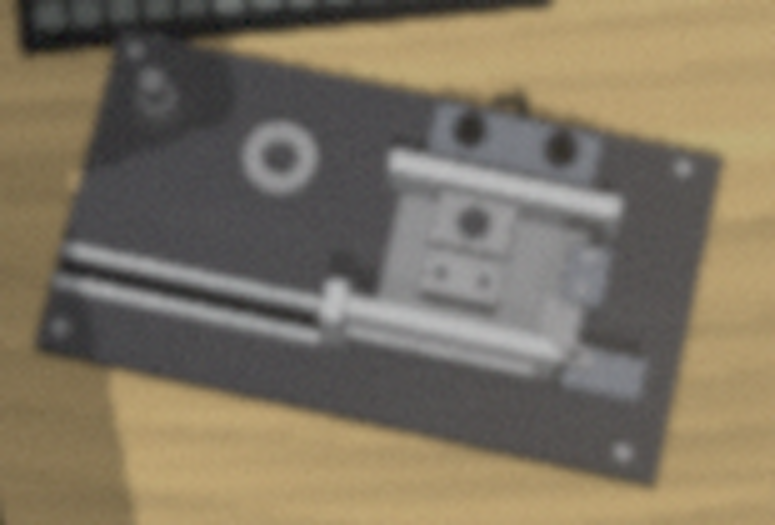

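The guard is across the opening, the block is still at the fence, and the ring and plug appear unmoved. I'll measure the stile position and compare it with where the push ended. I'll also measure a second frame to check that nothing moves.

```bash
python3 - <<'E'
from h import *
for n,(x0,y0,w,h),f in(("top",(295,155,65,40),11),("side",(260,160,65,65),9)):
    p=cv2.imread(f"pics/{n}9f.png")
    v=cv2.resize(p[y0:y0+h,x0:x0+w],None,fx=f,fy=f,interpolation=cv2.INTER_CUBIC)
    cv2.imwrite(f"pics/g_{n}.png",v)
# bystander change: difference of first and last top images
a=cv2.imread("pics/top0.png",0).astype(int);b=cv2.imread("pics/top9f.png",0).astype(int)
m=(abs(a-b)>35).astype(np.uint8);k,l,st_,c=cv2.connectedComponentsWithStats(m)
print([(s[:4].tolist(),int(s[4])) for s in st_[1:] if s[4]>8])
E
```

```text
[([156, 78, 82, 159], 4322), ([142, 89, 21, 56], 648), ([324, 149, 5, 2], 10), ([331, 150, 7, 4], 13), ([327, 153, 5, 4], 15), ([253, 156, 46, 13], 108), ([133, 161, 28, 42], 382), ([252, 162, 5, 4], 15), ([324, 162, 7, 3], 11), ([258, 165, 39, 10], 107), ([299, 165, 49, 21], 341), ([325, 166, 6, 4], 18), ([317, 181, 14, 5], 36), ([144, 186, 58, 65], 1922), ([22, 204, 275, 196], 25069), ([164, 205, 16, 28], 286), ([133, 217, 4, 4], 11), ([137, 229, 4, 4], 10), ([202, 228, 10, 16], 90), ([142, 231, 11, 21], 118), ([211, 235, 33, 76], 875), ([331, 261, 27, 14], 222), ([275, 279, 12, 22], 110), ([7, 286, 9, 16], 93), ([349, 333, 14, 10], 63), ([265, 341, 37, 34], 631), ([360, 353, 23, 39], 329)]
```

View pics/g_top.png

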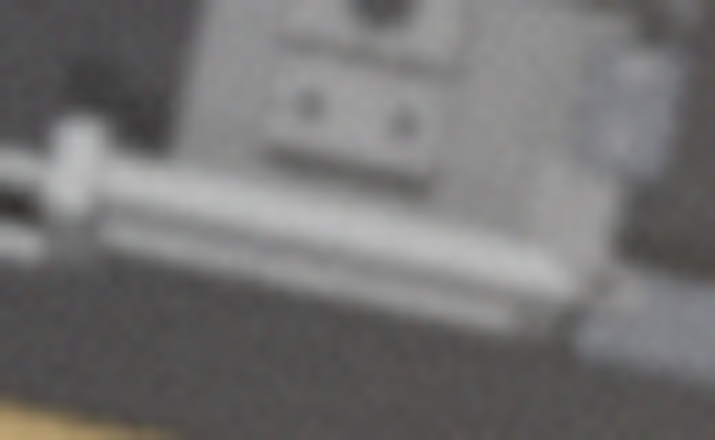

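View pics/g_side.png

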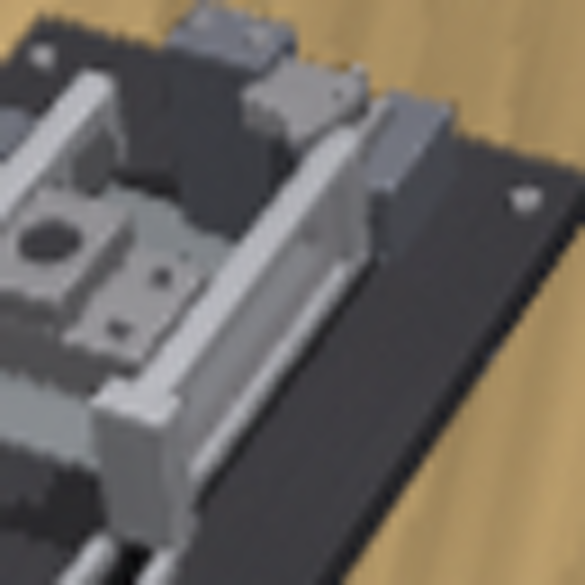

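```bash
python3 - <<'E'
from h import *
def s(n,off,f,uv,z): return (w2s(ray(n,np.array(off)+np.array(uv)/f-.5+.5/f,z))*1000).round(1)
T=lambda uv,z:s("top",(295,155),11,uv,z)
S=lambda uv,z:s("side",(260,160),9,uv,z)
print("stile outer top-corners: top",T((60,125),.084),T((47,200),.084),"side",S((95,400),.084),S((165,425),.084))
print("initial side 238..239 +3 = ~241.5")
print("guard -y end top z80: top",T((575,270),.080),"side",S((350,130),.080))
E
```

```text
stile outer top-corners: top [-49.6  90.9] [-71.7  89.3] side [-48.   90.2] [-73.  91.]
initial side 238..239 +3 = ~241.5
guard -y end top z80: top [-57.5 -59.2] side [-59.8 -59.1]
```

The stile rests at y≈90.5 mm, about 3 mm back from where the push ended (~87) and far from the ~115 mm it would spring to unlatched. The guard is latched, the gripper is free, and the force reads about 0, so I'm handing in.

```bash
python3 -c "
from h import *
st();print(manip.sign_off())"
```

```text
t 12.55 st x -69.6 y 375.7 z 266.7 | F st -0.2 0.1 z -0.8 | toolx ang in st 89.5 tilt 4.72 gap 0.00
the job is handed in; nothing more can be done
None
```

The block is back against the fence and the guard is latched shut. I handed the job in at 12.6 s, and no verdict was reported.

- **Block:** I pushed it with two fingertips until travel stopped, then pressed to about 14 N. Both views put its front edge at x = -31 to -32 mm (nominal -30), and it is square to the fence within about 0.01 rad.
- **Guard:** I felt the buffer at 6–9 N, the bolt wedge peaking at about 14 N, and a drop to about 7 N. The push ended on a 15 N reading, under the 25 N limit. The force then fell to zero within about 6 mm of easing back.
- **Latch check:** the stile rests at y ≈ 90.5 mm, about 3 mm back from where the push ended. Unlatched it would have sprung back to roughly 115 mm.

**Checks that disagreed or were weak:**
- My first station fit differed by 8 mm between the two views. Re-measuring on the corner screws and the fence brought most features to within a few mm.
- The click is inferred from the force and position readings; no sensor or picture showed the bolt itself engaging.
- The tool was tilted about 5° by the end because it gives under load.
- The ring gauge looks unmoved. The plug gauge does too in the top view, but the arm hid it from the side at the end. I compared the other bystanders only by a top-view picture difference. Arm and shadow changes cluttered it, so they are not individually confirmed. The gripper never went near them below flying height.

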